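# Check the height-brake lever of a plant-imaging rig

## Robot

A 6-joint arm with a two-finger parallel gripper is mounted at the origin on the work surface. World frame = base frame: x ahead of the robot, y to its left, z up, the work surface at z = 0. Lengths are in mm, angles in rad, forces in N, time in s.
With the tool pointing down it reaches from about 350 to 775 mm from the base axis. Payload 7.3 kg.
Tool frame: the origin (TCP) lies at the very end of the fingers, on their centre line; the grasp point (between the pads) lies 19 mm behind it; x points along the fingers, z is the direction in which the jaws open and shut, and the axes are right-handed (so a half turn about x gives the same grasp; the last joint's range is limited). The gripper opens to 92 mm and grips with 3 to 60 N. Pads are 19 mm wide; open, the fingers measure 130 mm over their backs; the gripper's body (75 mm by 190 mm) begins 47 mm behind the grasp point.
Start: joints at [-1.314, 0.342, 1.524, -0, 1.275, -0.146], TCP at [205.822, -482.996, 199.841] pointing down, gripper open.
Joint ranges: [-2.53, 2.53], [-0.77, 2.02], [0.04, 2.7], [-1, 4.14], [0.28, 2.66], [-3.11, 3.11]. Speed limits (rad/s): [2.57, 2.57, 3.14, 3.14, 3.14, 3.14].

## Interface

Orientations are given as [roll, pitch, yaw] about the fixed x, y, z axes, in that order (R = Rz(yaw) Ry(pitch) Rx(roll)).
In Python, from plant import * gives the robot as it stands.
- The arm moves only by the tool carry_out, never from a script. Its argument "rows" is a list of rows, each a list of 4 numbers: the shift along the world's x, y, z in mm, then the turn about the world's z in degrees. In form: [[x, y, z, twist], ...]. A call has 1 to 20 rows; each row is the pose to reach, as a shift and turn from the pose measured when the call began; what a row does not reach only later rows make up. A row lasts 1/12 s, in which the tool goes at most 41.7 mm and 7.16 degrees, less where a joint would pass 70% of its speed; a pose out of reach is approached as far as the arm can. A call with a gripper value outside its range is refused whole. "hand" is the finger opening in mm, from 0 to 91.8, set as the call begins (left out, the last holds). The fingers move at their own pace and stop on an object; the grip force is fixed at half the most. Time passes only in rows, so rows that repeat a pose let the fingers close. It gives the time, the measured TCP pose, the force and the opening at its end, in the units of the state.
- get_obs(): the state, without advancing time (a new reading comes with each control period).
- capture(name): name is "scene" or "top" or "wrist"; returns the picture (480x640x3 uint8, red, green, blue); there is no depth.
- camera_info(name): a dict with "camera_matrix" (3x3 intrinsics, pixels), "pose" (4x4, takes a point from camera to world coordinates); the wrist camera has in their place "mount" (4x4, takes a point from camera to tool coordinates, whose origin is the TCP and whose axes are the tool frame's). Camera axes: x right, y down, z forward; pixel columns grow to the right and rows downward; lengths in mm; the calibration is good to about 2 mm. The wrist camera is an equidistant fisheye: a pixel r from the principal point sees the ray r / f radians off the axis. A picture is of the moment at which its call begins: read the wrist's pose just before it. camera_info takes no time and is no camera call.
- close_job(): hands the job in, once; it reports no verdict.
The state is a dict: "time": time; "joint_positions": joint angles; "dq": joint speeds; "tau": joint torques, N m; "tool_pos": TCP position; "tcp_rot": TCP orientation; "contact_force": force on the tool from outside, world axes, zero at the start; "moment": the same for the moment, N m; "grip_width": finger opening in mm.
Only numpy, scipy, OpenCV 4.12 (cv2) and the standard library are available. Lean on these libraries where they do the work, as an engineer would, in place of code of your own. Each camera call takes 0.05 s, during which the arm holds its last target. There are 200 camera calls.

## Task

Check the longer of the two brake levers on the bench: press it in towards its bar with the outside of the fingers until it comes up firmly against its stop screw, short of the bar, and keep it there for about a second without forcing it. Then let it spring all the way back out and move clear. Do not grip the lever or reach in between it and the bar, leave the shorter lever unpressed, and leave the plant, dish and tube rack where they are.

Things in the scene. Friction and masses are not known exactly. Their poses are not given: they have to be found in the camera images.
- height_grip: Brake grip with the LONGER lever, fixed to the bench. Base plate 90 x 215 x 10 mm, origin under its centre on the bench; z up, x points from lever to bar (the way the lever is pressed in), y along the bar from pivot post to free end. Post 46 x 36 mm, 135 mm high, at x=-5, y=-88 mm. Rubber bar, 22 mm thick, at x=0, y=-35 to +90 mm, 120 mm up. Nothing stands in front (-x) of the lever.
- height_lever_press (a point): Point to press: centre of the long lever's outer (-x) face, 25 mm before its ball end, 125 mm from the pivot, 120 mm above the bench; moves with the lever. The aluminium lever is a blade 12 mm thick, 18 mm high, with a 20 mm ball at its end, 150 mm from the pivot; it swings level. z is up, y along the lever to the ball, x towards the bar.
- height_lever (a joint): Long lever's swing (rad): 0 fully out, leaning 0.25 out from the bar; grows when pressed in; 0.25 is parallel to the bar. A spring resists: about 2 N at the press point at 0, 4 N at the stop. It meets the stop between 0.16 and 0.28 (varies), after 20 to 35 mm of travel; there the force rises sharply: 8 to 20 N in all at the press point is firm, over 40 N is forcing it.
- height_lever_pivot (a point): Hinge axis of the long lever (vertical), 120 mm above the bench, at x=-35, y=-80 mm of height_grip.
- height_grip_bar (a point): Point on the front (-x) face of the long lever's grip bar, 120 mm above the bench, opposite the press point when the lever is parallel to the bar.
- height_stop: Stop screw of the long lever: steel, 10 mm round nose, lying level between lever and bar, 60 mm from the pivot; origin at the tip of its nose, which the lever's back comes up against. Stiff: it stays where it is set. Against it, the lever is at least 10 mm short of the bar.
- table_grip: Brake grip with the SHORTER lever, same base, post and axes as the other grip, bar end at y=+45 mm. The two grips stand side by side, either one on the left.
- table_lever (a joint): Swing of the shorter lever (105 mm from pivot to ball), 0 fully out; to be left unpressed.
- table_lever_press (a point): Centre of the outer face of the shorter lever, 25 mm before its ball, 120 mm above the bench.
- pot_mid (a point): Potted plant, square black pot 60 mm wide and 65 mm high with leaves up to about 110 mm; point at the centre, 35 mm up. Loose.
- dish_mid (a point): Clear round culture dish, diameter 90 mm, 14 mm high; point at its centre. Loose.
- rack_mid (a point): White rack 60 x 120 mm with red-capped tubes, 92 mm high in all; point at the centre, 46 mm up. Loose.
Things that resemble listed ones, but are neither listed nor needed, are in the scene too. Leave any turquoise or yellow look-alike of the height_grip alone.

How it is judged (in metres and radians):
On the way, in this order (a step that is already met when the one before it is completed fails the run):
1. the fingers press the long lever firmly against its stop screw and keep it there (contact force between height_lever and height_stop above 0.5 N and contact force between the fingers and height_lever above 1 N and value of joint height_lever above 0.13 rad), for 0.6 s.
2. the long lever has sprung all the way back out (value of joint height_lever below 0.02 rad), for 0.2 s.
At the end, for the whole second after the job is handed in: After a press against the stop screw (over 0.5 N on the screw) held for at least 0.6 s, both levers are fully out (within 0.02 rad), the fingers are off the grip, and the plant, dish and rack are within 15 mm of where they started (value of joint each of height_lever, table_lever below 0.02 rad and contact force between the fingers and height_grip below 0.1 N and distance of each of pot_mid, dish_mid, rack_mid from where it was at the start of the episode below 0.015 m); the robot touches nothing.
It fails at once if the lever is forced: more than 40 N on it (contact force between the fingers and height_lever above 40 N).
It fails at once if the shorter lever is pressed in (value of joint table_lever above 0.05 rad).
It fails at once if the fingers straddle the long lever or reach between it and the bar (x of the grasp point in the frame of height_lever_press between 0.004 and 0.06 m and y of the grasp point in the frame of height_lever_press between -0.09 and 0.035 m and height (world z) of the grasp point below 0.135 m).
It fails at once if the plant, dish or rack is knocked or carried (distance of any of pot_mid, dish_mid, rack_mid from where it was at the start of the episode above 0.02 m).
It also fails if it takes over 35 s, if anything falls off the work surface, if the arm or the gripper's body presses on something with over 40 N, if the wrist force passes 120 N, or if a joint passes its speed limit or range.

## Working session

There is one attempt and no reset: what is moved stays moved. The work goes in short steps, Python scripts to look and compute and a tool call to move; the robot and the scene stay as the last step left them, time stands still between calls to the robot, and variables do not carry over. Pictures are saved under pics/ and viewed, about 8 in all and at most 12, crops included, and the job is handed in when it is done.

Besides the shell and the picture viewer there is one more tool, called by a JSON object that holds its "api" and its "payload". carry_out: Moves the arm, as the interface text tells. Its arguments: {"type":"object","properties":{"rows":{"type":"array"},"hand":{"type":"number"}},"required":["rows"]}

```bash
mkdir -p pics
python3 - <<'E'
from plant import *
import cv2
for n in("scene","top"):
    cv2.imwrite(f"pics/{n}0.png",capture(n)[:,:,::-1]); c=camera_info(n); print(n,c["camera_matrix"],c["pose"])
print(get_obs())
E
```

```text
scene [[449.02307464   0.         319.2100721 ]
 [  0.         449.02307464 228.62382073]
 [  0.           0.           1.        ]] [[ 7.44540176e-01  4.74118630e-01 -4.69969628e-01  1.05490849e+03]
 [ 6.67391575e-01 -5.45251414e-01  5.07237007e-01 -6.82941294e+02]
 [-1.57610898e-02 -6.91312100e-01 -7.22384363e-01  9.03490193e+02]
 [ 0.00000000e+00  0.00000000e+00  0.00000000e+00  1.00000000e+00]]
top [[518.1071847    0.         317.20215057]
 [  0.         518.1071847  234.87485989]
 [  0.           0.           1.        ]] [[ 7.89663737e-03 -9.89860083e-01  1.41826161e-01  3.87575197e+02]
 [-9.99737357e-01 -4.76353313e-03  2.24171059e-02 -1.21835626e+02]
 [-2.15142047e-02 -1.41965931e-01 -9.89637718e-01  1.23650391e+03]
 [ 0.00000000e+00  0.00000000e+00  0.00000000e+00  1.00000000e+00]]
{'time': 0.1, 'joint_positions': array([-1.31402546e+00,  3.42655528e-01,  1.52493705e+00, -3.75935589e-05,
        1.27540024e+00, -1.46023414e-01]), 'dq': array([-0.00032354,  0.00172739, -0.00173752, -0.00108539,  0.0011906 ,
       -0.00016679]), 'tau': array([ 1.21259967e-03, -4.32006848e+01, -2.44693476e+01,  7.18639302e-02,
        5.26133215e-02, -4.95519964e-05]), 'tool_pos': array([ 205.68744578, -482.58416524,  199.20777111]), 'tcp_rot': array([3.02123916, 1.5693957 , 1.85324808]), 'contact_force': array([-0.05136143, -0.1536935 ,  0.022049  ]), 'moment': array([0.01353818, 0.0159797 , 0.01948686]), 'grip_width': 91.73386940206998}
```

View pics/scene0.png

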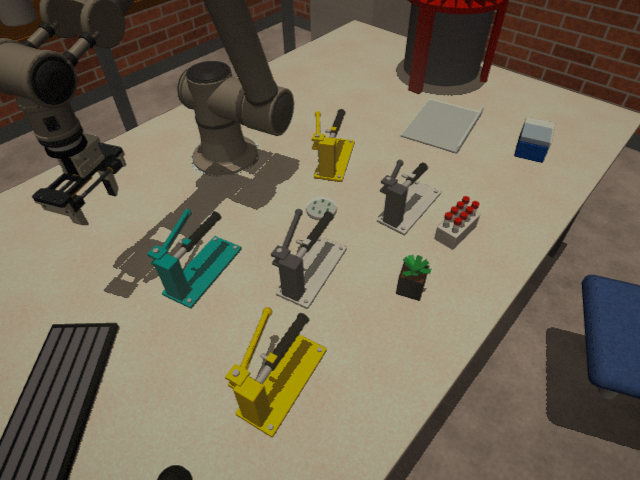

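View pics/top0.png

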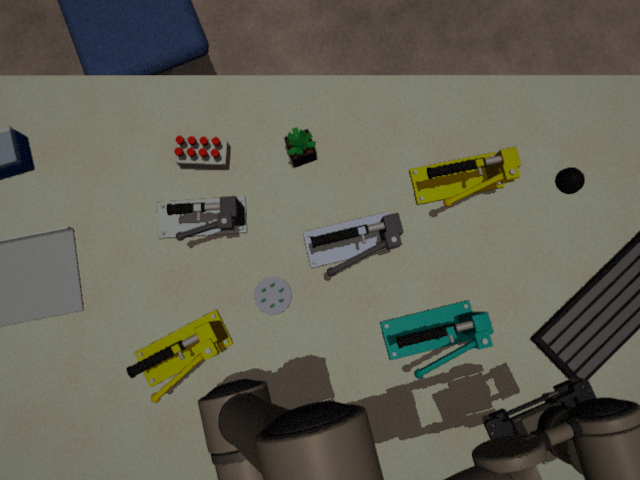

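Two grey candidates in the top view: the centre grip (base at about 350,240; lever ball 328,274) and the left grip (base at about 202,215; ball 180,236). The turquoise and yellow ones are look-alikes. The centre lever looks longer, so I'll confirm it in an enlarged crop.

Run:
```python
import cv2
a=cv2.imread("pics/top0.png")[180:300,140:420]
b=cv2.imread("pics/scene0.png")[185:315,250:370]
cv2.imwrite("pics/c1.png",cv2.resize(a[:,145:],None,fx=5.8,fy=5,interpolation=cv2.INTER_CUBIC)) if 0 else cv2.imwrite("pics/c1.png",cv2.resize(a,None,fx=2.85,fy=2.85,interpolation=cv2.INTER_CUBIC))
cv2.imwrite("pics/c2.png",cv2.resize(cv2.imread("pics/top0.png")[200:290,295:415],None,fx=6,fy=6,interpolation=cv2.INTER_CUBIC))
```

```text
(no output)
```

View pics/c1.png

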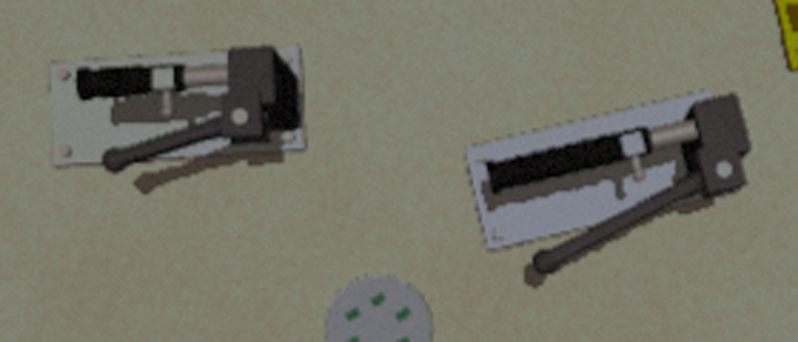

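View pics/c2.png

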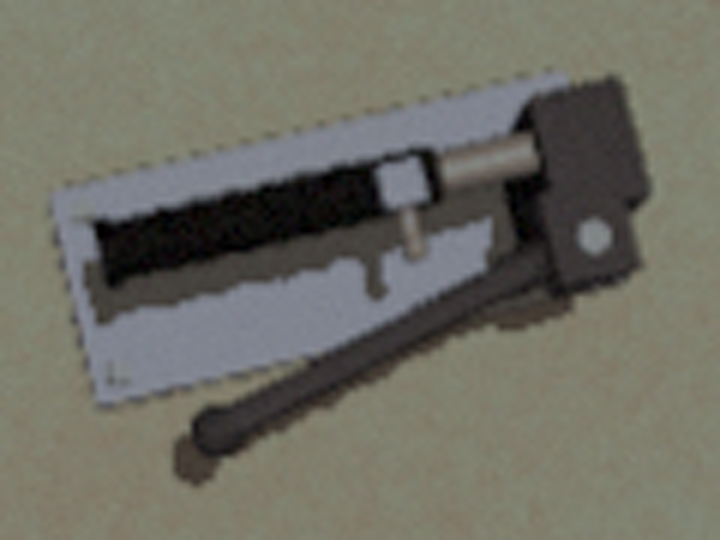

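The right/centre grey grip has the longer lever: pivot screw at crop (595,237), ball (212,430), stop screw (415,235). Now I'll turn these into world positions.

```bash
cat > h.py <<'E'
from plant import *
import numpy as np
def w(name,u,v,z):
    c=camera_info(name);K=np.array(c["camera_matrix"]);P=np.array(c["pose"])
    d=P[:3,:3]@np.linalg.solve(K,[u,v,1]);return P[:3,3]+d*(z-P[2,3])/d[2]
E
python3 - <<'E'
from h import *
np.set_printoptions(precision=1,suppress=True)
f=lambda x,y,z:w("top",295+x/6-.4,200+y/6-.4,z)
pv=f(595,237,137);ball=f(212,430,124)
print(pv,ball,np.linalg.norm((pv-ball)[:2]))
print([f(*p,10) for p in((55,190),(100,405),(565,72))])
b1,b2=f(105,250,128),f(430,180,128);print(b1,b2)
yb=(b1-b2)[:2];yb/=np.linalg.norm(yb);yl=(ball-pv)[:2];yl/=np.linalg.norm(yl)
a=lambda v:np.degrees(np.arctan2(v[1],v[0]));print(a(yb),a(yl))
e=f(55,190,10)-f(565,72,10);print(a(e))
E
```

```text
[ 536.8 -260.5  137. ] [ 468.2 -124.6  124. ] 152.2426456303515
[array([571.9, -61.8,  10. ]), array([486.1, -80.6,  10. ]), array([ 620.6, -265.4,   10. ])]
[532.4 -85.8 128. ] [ 558.5 -202.7  128. ]
102.55129799005428 116.78540200635825
103.44617544375713
```

Run:
```python
from h import *
from scipy.spatial.transform import Rotation as R
np.set_printoptions(precision=1,suppress=True)
o=get_obs();M=R.from_euler("xyz",o["tcp_rot"]).as_matrix();z=M[:,2]
print("jaw",z,np.degrees(np.arctan2(z[1],z[0])),"tool x",M[:,0])
for n,u,v,h in(("dish",272,296,14),("tq base L",388,358,5),("tq ball",420,373,125),("tq basetop",383,322,5),("pot",300,147,65)):print(n,w("top",u,v,h))
pv=np.array([537,-261.])
for q in(0,.16,.22,.28):
    a=np.radians(117.1)-q;y=np.array([np.cos(a),np.sin(a)]);x=np.array([y[1],-y[0]])
    f=pv+125*y-6*x;print(q,"face",f,"normal deg",np.degrees(np.arctan2(x[1],x[0])),"tcp",f-19*x)
```

```text
jaw [ 0.4 -0.9 -0. ] -66.92095231314302 tool x [-0.  0. -1.]
dish [417.2  10.9  14. ]
tq base L [ 276.8 -260.2    5. ]
tq ball [ 257.8 -312.7  125. ]
tq basetop [ 358.9 -249.5    5. ]
pot [763.3 -53.3  65. ]
0 face [ 474.7 -152.5] normal deg 27.09999999999999 tcp [ 457.8 -161.1]
0.16 face [ 492.8 -143.9] normal deg 17.93267527790682 tcp [ 474.7 -149.8]
0.22 face [ 499.9 -141.5] normal deg 14.494928507121879 tcp [ 481.5 -146.2]
0.28 face [ 507.1 -139.5] normal deg 11.057181736336936 tcp [ 488.5 -143.1]
```

{"api": "carry_out", "payload": {"hand": 0, "rows": [[16,22,0,6],[33,44,0,12],[49,67,0,18],[66,89,0,24],[82,111,0,30],[99,133,0,36],[115,156,0,42],[131,178,0,48],[148,200,0,54],[164,222,0,60],[181,244,0,66],[197,267,0,72],[214,289,0,79],[230,311,0,85],[230,311,0,85],[230,311,0,85],[230,311,0,85]]}}

```text
time: 1.52
tool_pos: [435.3, -171.8, 199.0]
tcp_rot: [2.944, 1.569, -3.025]
contact_force: [-0.0, 0.3, -0.2]
grip_width: 0.6
```

Run:
```python
from h import *
import cv2
a=capture("scene")[:,:,::-1];b=capture("top")[:,:,::-1]
cv2.imwrite("pics/a1.png",np.hstack([cv2.resize(a[100:340,180:420],(400,400)),cv2.resize(b[180:380,240:440],(400,400))]))
o=get_obs();print(o["time"],o["tool_pos"],o["tcp_rot"],o["contact_force"],o["grip_width"],o["joint_positions"])
```

```text
1.6167 [ 435.12402261 -172.3496291   199.08283821] [ 2.96434394  1.56894589 -3.00558582] [-0.57995541 -0.46488103 -0.42699659] 0.30454793340465275 [-5.40245372e-01  2.39386114e-01  1.67191271e+00 -1.22805735e-03
  1.23173726e+00 -8.53091639e-01]
```

View pics/a1.png

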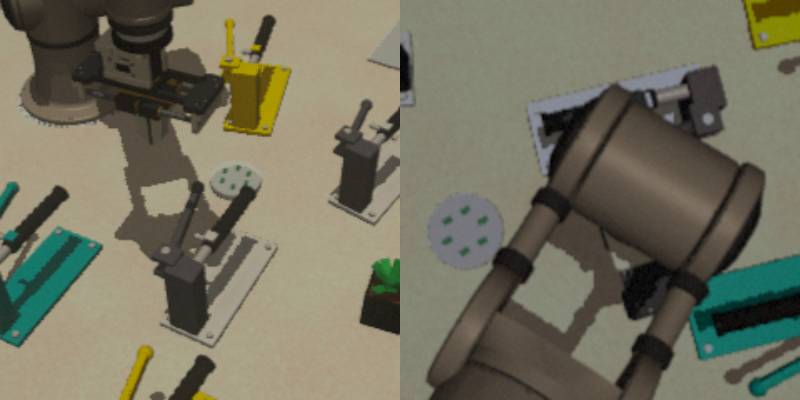

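The closed gripper is in front of the lever and clear of it, with jaw direction along the press and the dish well aside. I'll descend in front of the lever.

{"api": "carry_out", "payload": {"rows": [[0,0,-25,0],[0,0,-50,0],[1,0,-75,0],[1,0,-92,0],[1,0,-92,0],[7,3,-92,0],[13,6,-92,0],[17,8,-92,0],[17,8,-92,0]]}}

```text
time: 2.37
tool_pos: [453.9, -164.5, 108.3]
tcp_rot: [-1.344, 1.569, -1.03]
contact_force: [0.5, -0.1, 0.3]
grip_width: 0.2
```

Run:
```python
from h import *
import cv2
a=capture("scene")[:,:,::-1];cv2.imwrite("pics/a2.png",cv2.resize(a[130:310,220:400],(600,600),interpolation=cv2.INTER_CUBIC))
o=get_obs();print(o["time"],o["tool_pos"],o["contact_force"])
```

```text
2.4167 [ 453.2056631  -164.40152182  108.04695438] [ 0.08025854 -0.61798048 -0.38186514]
```

View pics/a2.png

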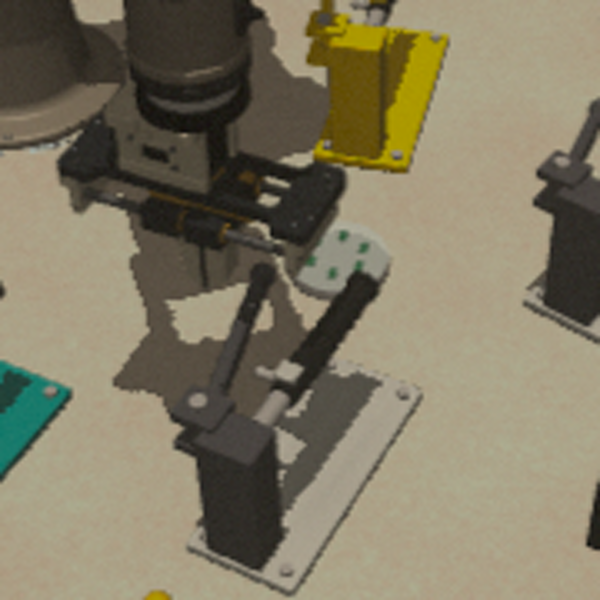

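The finger (crop about 205,270) is just short of the lever near its ball (262,275), and nothing is touching. Now I'll press in slowly.

{"api": "carry_out", "payload": {"rows": [[3,2,0,0],[6,4,0,0],[9,6,0,0],[12,8,0,0],[14,9,0,0],[14,9,0,0],[14,9,0,0]]}}

```text
time: 3.0
tool_pos: [467.2, -155.3, 108.0]
tcp_rot: [-2.001, 1.569, -1.687]
contact_force: [0.3, 0.5, -1.4]
grip_width: 0.3
```

{"api": "carry_out", "payload": {"rows": [[2,1,0,0],[4,1,0,0],[6,2,0,0],[6,2,0,0],[6,2,0,0]]}}

```text
time: 3.42
tool_pos: [473.3, -153.3, 107.9]
tcp_rot: [-2.084, 1.57, -1.769]
contact_force: [0.2, 0.2, 0.2]
grip_width: 0.5
```

Run:
```python
from h import *
import cv2
a=capture("scene")[:,:,::-1];cv2.imwrite("pics/a3.png",cv2.resize(a[180:280,250:350],(600,600),interpolation=cv2.INTER_CUBIC))
for i in range(4):
    capture("wrist");o=get_obs();print(o["time"],o["tool_pos"],o["contact_force"],o["grip_width"])
```

```text
3.5167 [ 473.17867502 -153.29715308  107.91476145] [0.09991223 0.04238547 0.87079244] 0.48161706840844576
3.5667 [ 473.13739843 -153.29466095  107.91769659] [ 0.45681483  0.02624695 -0.12570676] 0.4321614618278364
3.6167 [ 473.15164795 -153.31768061  107.94550293] [-0.29722806  0.34125976  0.28322723] 0.4048912517346425
3.6667 [ 473.15922228 -153.32774336  107.94795872] [-0.55847851 -0.88674106 -0.10950809] 0.28802698131509236
```

View pics/a3.png

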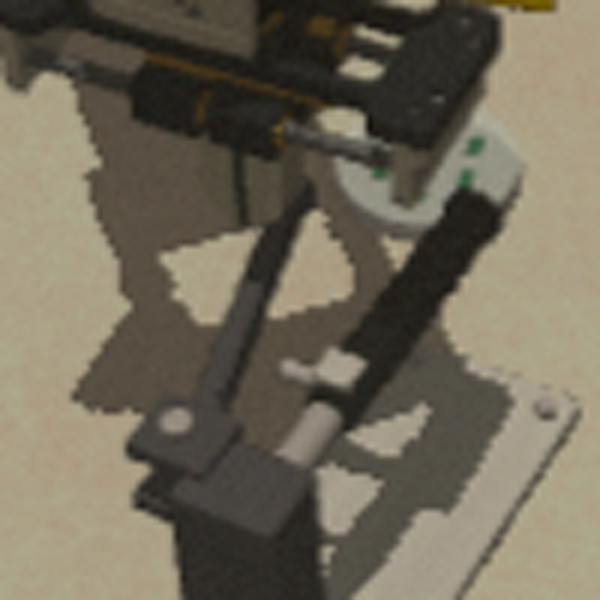

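No force shows yet although contact is predicted, so I'll check the lever angle in the picture by projection before going on.

```bash
cat >> h.py <<'E'
def pr(name,p):
    c=camera_info(name);K=np.array(c["camera_matrix"]);P=np.array(c["pose"])
    q=K@(P[:3,:3].T@(np.asarray(p,float)-P[:3,3]));return q[:2]/q[2]
E
python3 - <<'E'
from h import *
import cv2
from scipy.spatial.transform import Rotation as R
s=capture("scene")[:,:,::-1].copy()
x0,y0,k=265,190,10
im=cv2.resize(s[190:250,265:345],(800,600),interpolation=cv2.INTER_CUBIC)
old=cv2.resize(cv2.imread("pics/scene0.png")[190:250,265:345],(800,600),interpolation=cv2.INTER_CUBIC)
def T(p):u=pr("scene",p);return tuple(int(v) for v in ((u[0]-x0+.5)*k,(u[1]-y0+.5)*k))
pv=np.array([537,-261.])
for q,c in((0,(0,0,255)),(.1,(0,255,0)),(.2,(255,0,0))):
    a=np.radians(117.1)-q;y=np.array([np.cos(a),np.sin(a)])
    for m in(im,old):cv2.line(m,T([*pv,129]),T([*(pv+150*y),129]),c,1)
o=get_obs();t=o["tool_pos"];M=R.from_euler("xyz",o["tcp_rot"]).as_matrix()
for sy in(-9.5,9.5):
  for e in(-19,19):
    b=t+M[:,1]*sy+M[:,2]*e; cv2.line(im,T(b),T(b-M[:,0]*50),(0,255,255),1)
cv2.imwrite("pics/a4.png",np.hstack([cv2.resize(im,(400,300)),cv2.resize(old,(400,300))]))
cv2.imwrite("pics/a4.png",np.hstack([im[:,:560],old[:,:560]]) [:, :] if 0 else cv2.resize(np.hstack([im[:,:600],old[:,:600]]),(800,400)))
print(o["joint_positions"],o["tau"])
E
```

```text
[-4.66733460e-01  3.89565260e-01  1.73182435e+00 -1.39895082e-03
  1.01980901e+00 -7.80335086e-01] [ 7.45862868e-03 -4.19997597e+01 -2.08752948e+01  2.23245897e-02
  8.23892606e-02 -2.94236725e-04]
```

View pics/a4.png

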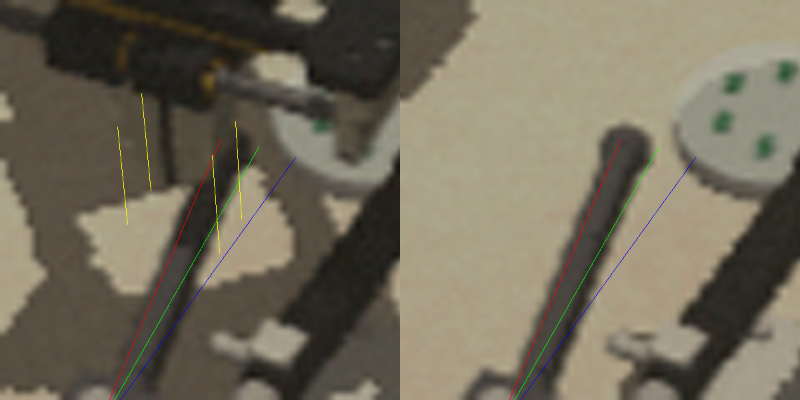

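The lever is essentially unmoved (ball within about 1 px of before) and the fingers are hard to tell from the shadow. The wrist camera should show the true gap.

Run:
```python
from h import *
import cv2
from scipy.spatial.transform import Rotation as R
c=camera_info("wrist");print({k:np.round(v,3) for k,v in c.items() if k in("camera_matrix","mount")}, c.keys())
o=get_obs();s=capture("wrist")[:,:,::-1].copy()
cv2.imwrite("pics/w0.png",s)
K=np.array(c["camera_matrix"]);m=np.array(c["mount"]);M=R.from_euler("xyz",o["tcp_rot"]).as_matrix()
def F(p,tool=False):
    t=np.array(p,float) if tool else M.T@(np.array(p,float)-o["tool_pos"])
    d=m[:3,:3].T@(t-m[:3,3]);th=np.arctan2(np.hypot(d[0],d[1]),d[2]);e=d[:2]/np.hypot(*d[:2])
    return K[:2,2]+K[0,0]*th*e
S=1.25
g=cv2.convertScaleAbs(cv2.resize(s,None,fx=S,fy=S,interpolation=cv2.INTER_CUBIC),alpha=1.5,beta=15)
D=lambda p,col,tool=False:cv2.circle(g,tuple(int(v*S) for v in F(p,tool)),3,col,-1)
D([0,0,0],(0,255,255),True)
for z in(-19,19):
  for y in(-9.5,9.5):D([0,y,z],(0,165,255),True)
pv=np.array([537,-261.])
for q,col in((0,(0,0,255)),(.1,(0,255,0))):
    a=np.radians(117.1)-q;y=np.array([np.cos(a),np.sin(a)])
    for r in(0,60,90,125,150):D([*(pv+r*y),129],col)
cv2.imwrite("pics/w1.png",g)
```

```text
{'camera_matrix': array([[371.648,   0.   , 322.07 ],
       [  0.   , 371.648, 238.489],
       [  0.   ,   0.   ,   1.   ]]), 'mount': array([[  -0.   ,   -0.294,    0.956, -184.066],
       [   0.   ,   -0.956,   -0.294,   79.586],
       [   1.   ,    0.   ,    0.   ,    0.348],
       [   0.   ,    0.   ,    0.   ,    1.   ]])} dict_keys(['camera_matrix', 'mount'])
```

View pics/w1.png

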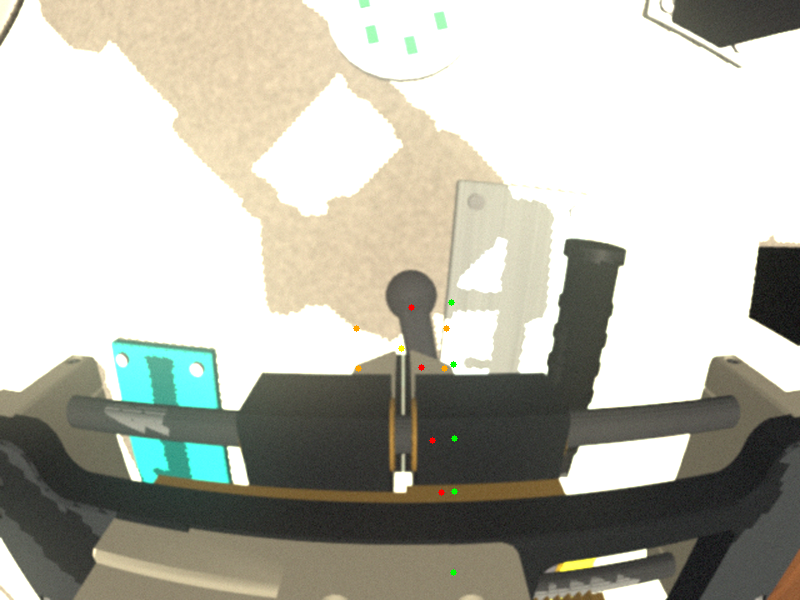

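The wrist view shows the lever still fully out. The fingertips taper (tip at 401,348) and sit just outside the lever's outer face (left edge about 408,335), with roughly 1–2 mm to go. The thick backs I assumed are higher up, so I was simply not in contact yet. I'll continue in small steps.

{"api": "carry_out", "payload": {"rows": [[2,1,0,0],[4,2,0,0],[6,3,0,0],[8,4,0,0],[8,4,0,0],[8,4,0,0]]}}

```text
time: 4.27
tool_pos: [481.3, -149.2, 107.9]
tcp_rot: [-2.124, 1.569, -1.809]
contact_force: [-0.7, -0.3, 0.0]
grip_width: 0.2
```

{"api": "carry_out", "payload": {"rows": [[2,1,0,0],[4,1,0,0],[6,2,0,0],[6,2,0,0],[6,2,0,0],[6,2,0,0]]}}

```text
time: 4.77
tool_pos: [487.2, -147.2, 107.9]
tcp_rot: [-2.223, 1.57, -1.908]
contact_force: [0.8, -0.6, 0.5]
grip_width: 0.5
```

Run:
```python
from h import *
import cv2
f=[]
for i in range(5):
    s=capture("wrist")[:,:,::-1];o=get_obs();f.append(o["contact_force"])
print(o["time"],o["tool_pos"],np.mean(f,0),np.std(f,0))
cv2.imwrite("pics/w2.png",cv2.convertScaleAbs(cv2.resize(s[180:330,220:460],None,fx=3,fy=3,interpolation=cv2.INTER_CUBIC),alpha=1.2))
```

```text
5.0167 [ 487.20797465 -147.2189876   107.90569952] [-0.14018456 -0.00049796  0.31909978] [0.47709324 0.35330679 0.28747736]
```

View pics/w2.png

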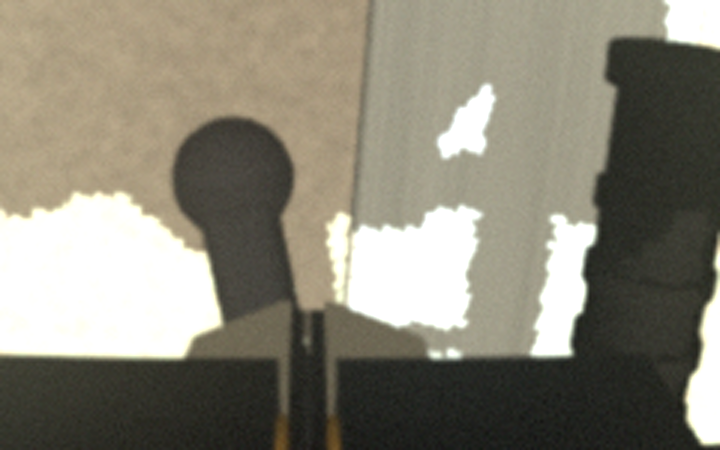

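The wrist view now shows the fingers crossing over the lever with the lever unmoved and no force. The real finger ends must therefore sit higher than the reported TCP suggests. I'll back out along the same free path before anything else.

{"api": "carry_out", "payload": {"rows": [[-6,-2,0,0],[-12,-5,0,0],[-20,-9,0,0],[-28,-14,0,0],[-36,-18,0,0],[-44,-21,0,0],[-44,-21,0,0],[-44,-21,0,0]]}}

```text
time: 5.68
tool_pos: [442.9, -168.6, 108.1]
tcp_rot: [-1.845, 1.569, -1.531]
contact_force: [0.2, -0.3, -1.1]
grip_width: 0.6
```

Run:
```python
from h import *
import cv2
from scipy.spatial.transform import Rotation as R
c=camera_info("wrist");K=np.array(c["camera_matrix"]);m=np.array(c["mount"])
o=get_obs();s=capture("wrist")[:,:,::-1].copy();t=capture("scene")[:,:,::-1].copy()
M=R.from_euler("xyz",o["tcp_rot"]).as_matrix();print(o["tool_pos"],o["contact_force"],o["time"])
print("tool axes",np.round(M,2).tolist())
def F(t):
    d=m[:3,:3].T@(np.array(t,float)-m[:3,3]);th=np.arctan2(np.hypot(d[0],d[1]),d[2]);return K[:2,2]+K[0,0]*th*d[:2]/np.hypot(*d[:2])
k=4
x0,y0=270,200;g=cv2.resize(s[y0:y0+140,x0:x0+100],(400,560),interpolation=cv2.INTER_CUBIC)
u0=pr("scene",o["tool_pos"]);X,Y=int(u0[0])-25,int(u0[1])-45
h=cv2.convertScaleAbs(cv2.resize(t[Y:Y+70,X:X+50],(400,560),interpolation=cv2.INTER_CUBIC),alpha=1.6)
for d in(0,-10,-20,-30,-40):
  for e in(-19,0,19):
    p=(F([d,9.5,e])-[x0,y0]+.5)*4;cv2.circle(g,tuple(int(v) for v in p),2,(0,0,255) if d%20==0 else (0,255,0),-1)
    q=(pr("scene",o["tool_pos"]+M@np.array([d,0,e]))-[X,Y]+.5)*8;cv2.circle(h,tuple(int(v) for v in q),2,(0,0,255) if d%20==0 else (0,255,0),-1)
cv2.imwrite("pics/d.png",np.hstack([g,h]))
```

```text
[ 442.87360343 -168.596056    108.10485311] [ 0.23895636 -0.34183066 -1.08797054] 5.6833
tool axes [[0.0, -0.31, 0.95], [-0.0, 0.95, 0.31], [-1.0, -0.0, -0.0]]
```

View pics/d.png

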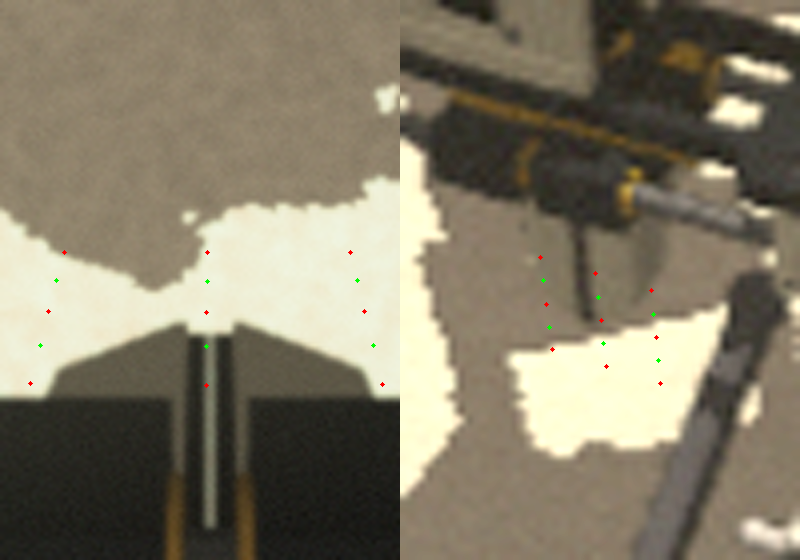

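The overlay settles it. Relative to the reported TCP (red/green dots every 10 mm), the visible finger ends about 20 mm short, with chamfered outer edges, so at z=108 they passed over the lever. I'm now outside the lever and will go 28 mm lower; the carriages then sit at about z=147, above everything on the grip. Then I'll press again.

{"api": "carry_out", "payload": {"rows": [[0,0,-10,0],[0,0,-20,0],[0,0,-28,0],[0,0,-28,0],[4,2,-28,0],[8,4,-28,0],[12,6,-28,0],[16,8,-28,0],[19,10,-28,0],[19,10,-28,0],[19,10,-28,0]]}}

```text
time: 6.7
tool_pos: [462.7, -158.5, 80.2]
tcp_rot: [-1.662, 1.569, -1.347]
contact_force: [-1.2, -1.5, 1.4]
grip_width: 0.7
```

```bash
cat > f.py <<'E'
from h import *
f=[]
for i in range(3): capture("wrist");o=get_obs();f.append(o["contact_force"])
print(o["time"],o["tool_pos"],np.mean(f,0))
E
python3 f.py
```

```text
6.85 [ 462.39856776 -158.55180431   80.19285026] [-1.48908927 -1.93190551  1.46347744]
```

Contact, with about 2.4 N lateral plus some upward force, probably from the chamfer. I'll back off, drop 6 mm for a flat contact and press on.

{"api": "carry_out", "payload": {"rows": [[-4,-2,0,0],[-8,-4,0,0],[-8,-4,-6,0],[-8,-4,-6,0],[-4,-2,-6,0],[0,0,-6,0],[4,2,-6,0],[8,3,-6,0],[8,3,-6,0],[8,3,-6,0]]}}

```text
time: 7.68
tool_pos: [470.4, -155.2, 74.0]
tcp_rot: [-2.141, 1.569, -1.826]
contact_force: [-2.9, 0.8, -0.2]
grip_width: 0.6
```

```bash
python3 f.py
```

```text
7.8333 [ 470.07341682 -155.39507673   74.04210452] [-3.48140699  0.52722801 -0.97010372]
```

{"api": "carry_out", "payload": {"rows": [[1,0,0,0],[2,1,0,0],[3,1,0,0],[4,2,0,0],[5,2,0,0],[5,2,0,0],[5,2,0,0]]}}

```text
time: 8.42
tool_pos: [475.2, -153.4, 74.1]
tcp_rot: [-2.038, 1.569, -1.724]
contact_force: [-3.4, -0.8, -0.4]
grip_width: 0.4
```

{"api": "carry_out", "payload": {"rows": [[1,0.3,0,0],[2,0.6,0,0],[3,1,0,0],[3,1,0,0],[3,1,0,0]]}}

```text
time: 8.83
tool_pos: [478.1, -152.3, 74.1]
tcp_rot: [-2.208, 1.569, -1.893]
contact_force: [-3.6, 0.3, 0.3]
grip_width: 0.0
```

{"api": "carry_out", "payload": {"rows": [[1,0.3,0,0],[2,0.5,0,0],[2,0.5,0,0],[2,0.5,0,0]]}}

```text
time: 9.17
tool_pos: [480.0, -151.6, 74.0]
tcp_rot: [-2.5, 1.57, -2.186]
contact_force: [-4.3, 1.9, 1.2]
grip_width: 0.7
```

{"api": "carry_out", "payload": {"rows": [[1,0.3,0,0],[2,0.5,0,0],[2,0.5,0,0],[2,0.5,0,0]]}}

```text
time: 9.5
tool_pos: [481.9, -150.9, 74.0]
tcp_rot: [-2.801, 1.569, -2.487]
contact_force: [-5.4, 1.6, 0.7]
grip_width: 0.7
```

{"api": "carry_out", "payload": {"rows": [[0.5,0.2,0,0],[1,0.3,0,0],[1,0.3,0,0],[1,0.3,0,0]]}}

```text
time: 9.83
tool_pos: [482.9, -150.6, 74.0]
tcp_rot: [-2.959, 1.569, -2.645]
contact_force: [-4.7, 1.6, 1.4]
grip_width: 0.5
```

```bash
python3 f.py
```

```text
9.9833 [ 482.89111512 -150.59681938   73.98582709] [-4.88412935  1.26560242  0.69799025]
```

{"api": "carry_out", "payload": {"rows": [[0.5,0.2,0,0],[1,0.3,0,0],[1,0.3,0,0],[1,0.3,0,0]]}}

```text
time: 10.32
tool_pos: [483.9, -150.3, 74.0]
tcp_rot: [-2.986, 1.569, -2.671]
contact_force: [-4.9, 1.1, -0.0]
grip_width: 0.4
```

{"api": "carry_out", "payload": {"rows": [[0.5,0.2,0,0],[1,0.3,0,0],[1,0.3,0,0],[1,0.3,0,0]]}}

```text
time: 10.65
tool_pos: [484.9, -149.9, 74.0]
tcp_rot: [-3.049, 1.569, -2.734]
contact_force: [-5.6, 1.3, 0.3]
grip_width: 0.2
```

{"api": "carry_out", "payload": {"rows": [[0.5,0.2,0,0],[1,0.3,0,0],[1.5,0.4,0,0],[1.5,0.4,0,0],[1.5,0.4,0,0]]}}

```text
time: 11.07
tool_pos: [486.1, -149.5, 74.0]
tcp_rot: [3.074, 1.569, -2.894]
contact_force: [-6.1, 1.0, 1.8]
grip_width: 0.6
```

{"api": "carry_out", "payload": {"rows": [[0.5,0.2,0,0],[1,0.2,0,0],[1,0.2,0,0],[1,0.2,0,0]]}}

```text
time: 11.4
tool_pos: [486.4, -149.4, 73.9]
tcp_rot: [2.965, 1.567, -3.003]
contact_force: [-6.7, 1.2, 2.7]
grip_width: 0.2
```

The arm has started to lag its target, which suggests the stop. I'll step on.

{"api": "carry_out", "payload": {"rows": [[0.5,0.1,0,0],[1.2,0.3,0,0],[1.2,0.3,0,0],[1.2,0.3,0,0]]}}

```text
time: 11.73
tool_pos: [486.6, -149.3, 73.9]
tcp_rot: [2.933, 1.565, -3.036]
contact_force: [-9.2, -0.0, 3.6]
grip_width: 0.6
```

```bash
python3 f.py
```

```text
11.8833 [ 486.60905914 -149.25783908   73.95917189] [-8.79039333 -0.11626823  3.89444259]
```

Firm contact with the stop: the tool has stalled at x≈486.6 and force is rising. I'll add slightly more and hold for over a second.

{"api": "carry_out", "payload": {"rows": [[1,0.3,0,0],[1.8,0.4,0,0],[1.8,0.4,0,0],[1.8,0.4,0,0]]}}

```text
time: 12.22
tool_pos: [486.8, -149.1, 74.0]
tcp_rot: [2.905, 1.562, -3.063]
contact_force: [-11.4, -1.9, 5.4]
grip_width: 0.8
```

{"api": "carry_out", "payload": {"rows": [[1.9,0.4,0,0],[1.9,0.4,0,0],[1.9,0.4,0,0],[1.9,0.4,0,0],[1.9,0.4,0,0],[1.9,0.4,0,0],[1.9,0.4,0,0],[1.9,0.4,0,0],[1.9,0.4,0,0],[1.9,0.4,0,0],[1.9,0.4,0,0],[1.9,0.4,0,0],[1.9,0.4,0,0]]}}

```text
time: 13.3
tool_pos: [486.7, -149.1, 74.0]
tcp_rot: [2.898, 1.558, -3.071]
contact_force: [-13.2, -2.2, 6.7]
grip_width: 0.2
```

Run:
```python
from h import *
import cv2
s=capture("scene")[:,:,::-1];o=get_obs();print(o["time"],o["tool_pos"],o["contact_force"])
cv2.imwrite("pics/p.png",cv2.convertScaleAbs(cv2.resize(s[185:285,255:355],(600,600),interpolation=cv2.INTER_CUBIC),alpha=1.5))
```

```text
13.35 [ 486.71358703 -149.10472882   74.00006714] [-12.14624629  -1.31955024   4.75511095]
```

View pics/p.png

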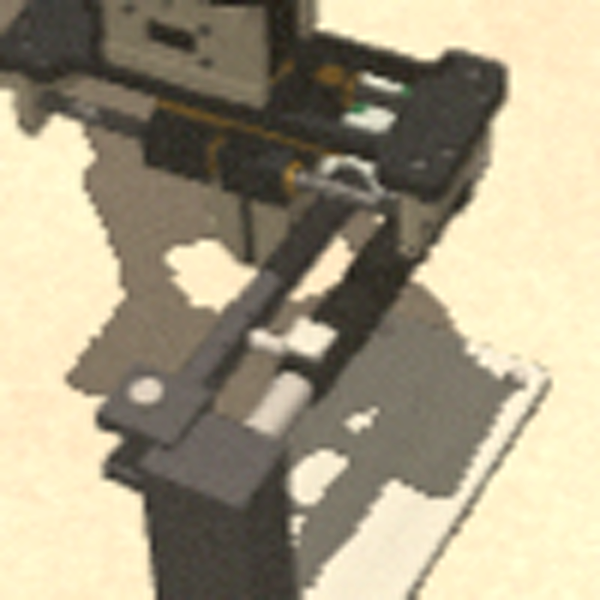

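The lever is nearly parallel to the bar, with its back at the stop screw's nose (crop about 255,335) and short of the bar; force is about 13 N. The vertical force makes me want to check that this load is on the lever and not on the gripper body.

Run:
```python
from h import *
import cv2
from scipy.spatial.transform import Rotation as R
F=[];T=[]
for i in range(4):
    s=capture("wrist");o=get_obs();F.append(o["contact_force"]);T.append(o["moment"])
F=np.mean(F,0);T=np.mean(T,0);M=R.from_euler("xyz",o["tcp_rot"]).as_matrix()
print(o["time"],F,T,"tool F",M.T@F,"tool T",M.T@T)
# wrench axis: point r nearest to reference (mm), tool axes
f=M.T@F;t=M.T@T;print("axis pt",np.cross(f,t)/(f@f)*1000,"dir",f/np.linalg.norm(f))
cv2.imwrite("pics/w3.png",s[:,:,::-1])
# lever ball / bar in wrist pic: dark columns along rows
g=s.mean(2)
for r in range(200,270,10):
    d=g[r]<70;e=np.flatnonzero(np.diff(d.astype(int)));print(r,[int(v) for v in e if 220<v<520])
```

```text
13.55 [-13.10650599  -1.69489692   5.93783317] [-0.23256063  1.7105991  -0.05575685] tool F [ -5.76891441   2.46799594 -13.05908343] tool T [0.05725446 1.69829273 0.30962282]
axis pt [109.29532138   4.94731843 -47.3467679 ] dir [-0.39817726  0.17034399 -0.90135331]
200 []
210 [445, 494]
220 [444, 505]
230 [447, 502]
240 [368, 407, 445, 496]
250 [364, 411, 443, 494]
260 [364, 411, 439, 492]
```

The line of force crosses the finger back about 46 mm behind the reported TCP, which is lever height (z≈120), if the reference is the flange. I'll back off to spring load only, which calibrates this.

{"api": "carry_out", "payload": {"rows": [[-1,-0.3,0,0],[-2,-0.7,0,0],[-3,-1,0,0],[-4,-1.3,0,0],[-4,-1.3,0,0],[-4,-1.3,0,0]]}}

```text
time: 14.05
tool_pos: [482.8, -150.5, 74.1]
tcp_rot: [2.907, 1.558, -3.062]
contact_force: [-5.0, 2.0, 2.1]
grip_width: 0.4
```

Run:
```python
from h import *
from scipy.spatial.transform import Rotation as R
F=[];T=[]
for i in range(16):
    s=capture("wrist");o=get_obs();F.append(o["contact_force"]);T.append(o["moment"])
F=np.mean(F,0);T=np.mean(T,0);M=R.from_euler("xyz",o["tcp_rot"]).as_matrix()
f=M.T@F;t=M.T@T;n=f/np.linalg.norm(f);p=np.cross(f,t)/(f@f)*1000
print(o["time"],o["tool_pos"],f,t,"at z=19:",p+n*(19-p[2])/n[2])
g=s.mean(2)
for r in range(240,270,10):
    d=g[r]<70;e=np.flatnonzero(np.diff(d.astype(int)));print(r,[int(v) for v in e if 220<v<520])
```

```text
14.85 [ 482.85576699 -150.39662139   74.1211556 ] [-1.88795203  2.56325563 -4.39587484] [-0.02112647  0.47817281  0.36944268] at z=19: [124.03320124  -1.0469303   19.        ]
240 [365, 405, 454, 504]
250 [361, 409, 452, 502]
260 [361, 409, 447, 500]
```

The extra load acts nearer the fingertip, not at the body, so the stall was on the lever against its stop. The lever follows the fingers back. Now a full release, then move clear and up.

{"api": "carry_out", "payload": {"rows": [[-3,-1,0,0],[-6,-2,0,0],[-9,-4,0,0],[-12,-5,0,0],[-15,-7,0,0],[-18,-9,0,0],[-21,-10,0,0],[-25,-12,0,0],[-33,-16,0,0],[-42,-20,0,0],[-50,-24,0,0],[-50,-24,0,0],[-50,-24,20,0],[-50,-24,45,0],[-50,-24,70,0],[-50,-24,95,0],[-50,-24,120,0],[-50,-24,126,0],[-50,-24,126,0],[-50,-24,126,0]]}}

```text
time: 16.52
tool_pos: [432.6, -174.3, 199.5]
tcp_rot: [2.888, 1.558, -3.08]
contact_force: [1.2, -0.4, -0.9]
grip_width: 0.3
```

Run:
```python
from h import *
import cv2
o=get_obs();print(o["time"],o["tool_pos"],o["contact_force"],o["dq"].round(3))
a=capture("scene").astype(int);b=cv2.imread("pics/scene0.png")[:,:,::-1].astype(int)
d=np.abs(a-b).max(2)
# long-lever strip (ball side + bar gap), short lever, dish, pot, rack
for n,(x,y,w_,h) in dict(ball=(284,205,22,14),lever=(276,215,30,30),short=(378,155,60,75),dish=(303,195,36,26),pot=(395,250,40,50),rack=(432,192,52,58)).items():
    r=d[y:y+h,x:x+w_];print(n,r.mean().round(1),(r>50).sum())
g=a.mean(2);h=b.mean(2)
for r in(214,220,226,232):print(r,[[int(v) for v in np.flatnonzero(q[r,270:320]<85)+270][::1] for q in(g,h)])
```

```text
16.5167 [ 432.58523879 -174.27472459  199.52969409] [ 1.22116262 -0.41259548 -0.87529778] [ 0.     0.023  0.023  0.     0.001 -0.   ]
ball 24.4 68
lever 39.9 390
short 2.4 0
dish 2.6 0
pot 3.0 0
rack 2.6 0
214 [[293, 294, 295, 296, 297, 298, 299, 300, 301, 308], [295, 296, 297, 298, 299, 300, 301, 308]]
220 [[293, 294, 295, 296, 297, 298, 299, 300, 301, 302, 319], [293, 294, 295, 296, 297, 298, 319]]
226 [[290, 291, 292, 293, 294, 295, 296, 297, 298, 299, 300, 301, 302, 303, 304, 305, 315, 316, 317, 318, 319], [290, 291, 292, 293, 294, 295, 315, 316, 317, 318, 319]]
232 [[270, 271, 272, 273, 274, 275, 276, 277, 278, 279, 280, 281, 282, 283, 284, 285, 286, 287, 288, 289, 290, 291, 292, 293, 294, 295, 296, 297, 298, 299, 300, 301, 302, 303, 304, 305, 306, 307, 308, 309, 310, 311, 312, 313, 314, 315, 316, 317, 318, 319], [288, 289, 290, 291, 292, 293, 311, 312, 313, 314, 315, 316, 317, 318, 319]]
```

The lever's left edge is back at its original pixels (293 at row 220, 290 at row 226). The remaining differences there look like the arm's shadow. The short lever, dish, pot and rack are unchanged and the arm is clear, so I'm handing in.

```bash
python3 -c "
from plant import *
print(close_job())"
```

```text
the job is handed in; nothing more can be done
None
```

I pressed the longer grey lever against its stop with the closed fingers' outside and held it there for nearly 2 s at about 9–14 N. I then let it spring back, moved clear and handed the job in at about 16.5 s. No verdict was reported, and one thing on my first approach may have failed the run.

**First approach, possible failure:** The visible finger ends sit about 20 mm short of the reported TCP. At a reported z of 108 mm the fingers passed over the lever without touching or moving it, until I noticed and backed out. By the reported pose, the grasp point was then at about z = 127 mm and roughly 13 mm past the lever's outer face. If the judge uses that nominal point, this may count as reaching in between lever and bar.

**Last checks:**
- **Press:** The tool stalled at the stop with the lever about parallel to the bar (about 0.25 rad) and a clear gap to the bar. There was also 4–7 N of upward force. The force line put that load nearer the fingertips than the spring load, so I took it as finger-on-lever contact rather than the gripper body.
- **Release:** The lever's outer edge is back at its original pixels in the rows that could be compared. The other changes there look like the arm's shadow.
- **Everything else:** The shorter lever, plant, dish and rack look unchanged from the first picture. Contact force was about 1.5 N, near sensor noise, with the tool about 45 mm back from the lever and raised to z = 200 mm.

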